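# Ready the ink dosing stand: pot on the balance, plunger drawn and held

### The arm

A 6-joint arm with a two-finger parallel gripper is mounted at the origin on the work surface. World frame = base frame: x ahead of the robot, y to its left, z up, the work surface at z = 0. Lengths are in mm, angles in rad, forces in N, time in s.
With the tool pointing down it reaches from about 350 to 975 mm from the base axis. Payload 7.1 kg.
Tool frame: the origin (TCP) lies between the finger pads; the fingertips stand 8 mm ahead of it and the grasp point (between the pads) lies 11 mm behind it; x points along the fingers, y is the direction in which the jaws open and shut, and the axes are right-handed (so a half turn about x gives the same grasp; the last joint's range is limited). The gripper opens to 88 mm and grips with 3 to 60 N. Pads are 20 mm wide; open, the fingers measure 115 mm over their backs; the gripper's body (75 mm by 178 mm) begins 61 mm behind the grasp point.
Start: joints at [-1.245, 0.423, 1.63, -0, 1.089, -0.019], TCP at [211.272, -588.191, 230.675] pointing down, gripper open.
Joint ranges: [-3, 3], [-0.9, 2.11], [0.09, 2.58], [-1.31, 4.45], [0.11, 2.69], [-2.54, 2.54]. Speed limits (rad/s): [2.39, 2.39, 3.01, 3.14, 3.14, 3.14].

### API

Orientations are given as a rotation vector (axis times angle).
In Python, from workcell import ctrl gives the robot as it stands.
- The arm moves only by the tool apply_moves, never from a script. Its argument "increments" is a list of rows, each an object with "gripper": the opening in per cent of the stroke, from 0 (shut) to 100 (fully open); "delta_pos": the shift along the tool's x, y, z in cm, a list of three; "dr": the turn, a rotation vector about the tool's x, y, z in rad, a list of three. In form: [{"gripper": gripper, "delta_pos": [dx, dy, dz], "dr": [ax, ay, az]}, ...]. A call has exactly 5 rows; each row shifts and turns the commanded pose from where the row before left it, along the tool's axes as they then stand; what a row does not reach is not made up. A row lasts 1/12 s, in which the tool goes at most 41.7 mm and 7.16 degrees, less where a joint would pass 70% of its speed; a pose out of reach is approached as far as the arm can. A call with a gripper value outside its range is refused whole. The fingers move at their own pace and stop on an object; the grip force is fixed at half the most. Time passes only in rows, so rows that do not move let the fingers close, or fill a call up. It gives the time, the measured TCP pose, the force and the opening at its end, in the units of the state.
- ctrl.get_obs(): the state, without advancing time (a new reading comes with each control period).
- ctrl.get_image(name): name is "scene" or "top" or "wrist"; returns a dict with "img" (400x640x3 uint8, red, green, blue), "range_z" (400x640 float32, mm along the optical axis (not along the pixel's ray), 0 where there is no reading), "mtx" (3x3 intrinsics, pixels), "rvec" (rotation vector, rad) and "tvec" (3), from world to camera coordinates, as OpenCV has them. Camera axes: x right, y down, z forward; pixel columns grow to the right and rows downward; lengths in mm; the calibration is good to about 2 mm. A picture is of the moment at which its call begins.
- ctrl.close_job(): hands the job in, once; it reports no verdict.
The state is a dict: "t": time; "qpos": joint angles; "qvel": joint speeds; "joint_torque": joint torques, N m; "ee_pos": TCP position; "orientation": TCP orientation; "ft_force": force on the tool from outside, world axes, zero at the start; "moment": the same for the moment, N m; "width": finger opening in mm.
Only numpy, scipy, OpenCV 4.12 (cv2) and the standard library are available. Lean on these libraries where they do the work, as an engineer would, in place of code of your own. Each camera call takes 0.05 s, during which the arm holds its last target. There are 200 camera calls.

### The job

Set the blue ceramic pot upright in the middle of the balance pan of the ink dosing stand, gently so that the pan is never driven down on to its stop, and let go of it. Then pull the pump's orange-handled plunger straight up out of its barrel until the whole red ring on the rod is clear of the barrel's mouth, stopping before the black ring below it starts to show, and finish holding the plunger still there by its handle, because it drops back if let go. Leave the other things on the table where they are.

Things in the scene. Friction and masses are not known exactly. Their poses are not given: they have to be found in the camera images.
- blue_pot_mid (a point): Centre (half-way up, on the axis) of the blue ceramic ink pot: round, open at the top, 50 mm outside diameter, 55 mm high, wall 4 mm, about 150 g. At the start it stands on the cork board, which is 6 mm thick. z is its axis, up. It can be gripped from above across its diameter.
- pan_top (a point): Centre of the upper face of the balance pan: a flat round steel disc, 90 mm diameter, with a pink circle of 60 mm diameter, over a black housing on the stand; 64 mm above the table when empty. It sinks on a spring (600 N/m), about 2.5 mm under the pot. With the pot standing on it the pot's centre is 27.5 mm above this point. z is up.
- pan (a joint): How far the balance pan is pressed down, in m: 0 empty, about 0.002 to 0.0035 under the pot, 0.014 at its stop (about 8.4 N).
- stand: The dosing stand, fixed to the table: a grey base plate 140 (x) x 320 (y) x 12 mm that carries the pump barrel 90 mm to -y and the balance 90 mm to +y of its middle. Housing under the pan 110 x 100 mm. A short spout points from the barrel toward the pan, at most 75 mm above the table. Origin at the centre of the underside, z up.
- bore_mouth (a point): Centre of the mouth of the pump barrel, an upright aluminium tube of 40 mm outside diameter with a bore of 18 mm diameter, 94 mm deep; the mouth is 112 mm above the table. z is the bore's axis, straight up.
- plunger_grip (a point): Centre of the plunger's flat orange handle, 46 mm along its x, 16 mm thick along its y, 28 mm high; grip it from above across the 16 mm. Pushed home (as at the start) this point is 36 mm above the barrel's mouth. Raised 40 mm (76 mm above the mouth) the red ring is wholly out; raised 60 mm (96 mm above) the black ring starts to show. z runs up along the rod.
- plunger: The plunger, loose in the bore: a steel rod of 16 mm diameter with the handle on top, about 150 g. Origin at the foot of the rod, 130 mm below the handle's centre. It may turn and lean a little in the bore. No spring or catch: let go, it slides back down. The red ring on the rod is 10 mm wide, the black ring 8 mm, 20 mm of plain rod between them.
- white_pot: A white ceramic pot of the same size as the blue one, also on the cork board; leave it. Origin at the centre of its underside.
- ink_bottle: A black closed ink bottle with black cap, 48 mm diameter, 62 mm high, on the cork board; leave it. Origin at the centre of its underside. The two pots and the bottle may have changed places.
- pink_cup: Pink water cup, 76 mm across the rim, 90 mm high, on the table; leave it. Origin under its centre.
- check_weight: Brass check weight with a small knob, 32 mm diameter, 42 mm high, on the table beyond the stand; leave it. Origin under its centre.
- tape_roll: Yellow roll of tape lying flat, 84 mm diameter, 22 mm high; leave it. Origin under its centre.
- eraser: White eraser, 55 x 24 x 13 mm, on the table to the robot's right; leave it. Origin under its centre.
- pencil: Orange pencil lying on the table to the robot's right, 160 mm long, 7.5 mm thick, along its x; leave it. Origin under its centre.

How it is judged (in metres and radians):
On the way, in this order (a step that is already met when the one before it is completed fails the run):
1. the blue pot stands upright and released in the middle of the balance pan, the plunger still home (horizontal distance between blue_pot_mid and pan_top below 0.01 m and angle between blue_pot_mid's own z axis and vertical below 0.1 rad and z of blue_pot_mid in the frame of pan_top between 0.023 and 0.032 m and contact force between blue_pot and the arm below 0.05 N and value of joint pan between 0.001 and 0.006 m and z of plunger_grip in the frame of bore_mouth below 0.046 m), for 0.3 s.
2. the plunger is drawn until the red ring is clear and the black ring still hidden, held by the gripper (z of plunger_grip in the frame of bore_mouth between 0.0755 and 0.0965 m and horizontal distance between plunger_grip and bore_mouth below 0.008 m and angle between plunger_grip's own z axis and vertical below 0.06 rad and contact force between plunger and the fingers above 1 N), for 0.3 s.
At the end, for the whole second after the job is handed in: The blue pot stands upright, untouched, on the pan within 10 mm of its middle; the plunger is held between the fingers, still (under 10 mm/s), upright within 0.06 rad and over the bore within 8 mm, raised 40 to 60 mm (0.5 mm grace) so that the red ring is out and the black ring is in (all of step 2 and horizontal distance between blue_pot_mid and pan_top below 0.01 m and angle between blue_pot_mid's own z axis and vertical below 0.1 rad and z of blue_pot_mid in the frame of pan_top between 0.023 and 0.032 m and contact force between blue_pot and the arm below 0.05 N and value of joint pan between 0.001 and 0.006 m and linear speed of plunger below 0.01 m/s); the arm keeps its last pose, push and grip.
It fails at once if the pan is driven down on to its stop (value of joint pan above 0.0135 m).
It fails at once if the plunger is drawn so far that the black ring shows (z of plunger_grip in the frame of bore_mouth above 0.098 m).
It fails at once if another thing is moved more than 20 mm (distance of any of white_pot, ink_bottle, pink_cup, check_weight, tape_roll, eraser, pencil from where it was at the start of the episode above 0.02 m).
It also fails if it takes over 58 s, if anything falls off the work surface, if the arm or the gripper's body presses on something with over 40 N, if the wrist force passes 120 N, or if a joint passes its speed limit or range.

## Working session

There is one attempt and no reset: what is moved stays moved. The work goes in short steps, Python scripts to look and compute and a tool call to move; the robot and the scene stay as the last step left them, time stands still between calls to the robot, and variables do not carry over. Pictures are saved under pics/ and viewed, about 8 in all and at most 12, crops included, and the job is handed in when it is done.

Besides the shell and the picture viewer there is one more tool, called after "Request:" as name(argument=value, ...) on one line, values as JSON. apply_moves: Moves the arm, as the interface text tells. Its arguments: {"type":"object","properties":{"increments":{"type":"array","items":{"type":"object","properties":{"gripper":{"type":"number"},"delta_pos":{"type":"array","items":{"type":"number"}},"dr":{"type":"array","items":{"type":"number"}}}}}},"required":["increments"]}

```bash
mkdir -p pics
cat > h.py <<'E'
import numpy as np, cv2
from workcell import ctrl
def cloud(c):
    R=cv2.Rodrigues(np.array(c["rvec"],float))[0];K=c["mtx"];z=c["range_z"]
    v,u=np.mgrid[:z.shape[0],:z.shape[1]]
    P=np.stack([(u-K[0][2])/K[0][0]*z,(v-K[1][2])/K[1][1]*z,z],-1)
    W=(P-np.array(c["tvec"]).ravel())@R
    W[z==0]=np.nan
    return W
def get(n,save=None):
    c=ctrl.get_image(n)
    if save: cv2.imwrite("pics/"+save,c["img"][:,:,::-1])
    return c,cloud(c)
E
python3 - <<'E'
from h import *
o=ctrl.get_obs();print({k:np.round(v,3) for k,v in o.items()})
for n in("top","scene"):
    c,W=get(n,n+"0.png"); np.savez(n+"0.npz",img=c["img"],W=W)
    R=cv2.Rodrigues(np.array(c["rvec"],float))[0];print(n,-R.T@np.array(c["tvec"]).ravel(),c["mtx"][0])
E
```

```text
{'t': np.float64(0.0), 'qpos': array([-1.245,  0.424,  1.631, -0.   ,  1.089, -0.019]), 'qvel': array([ 0.   , -0.001,  0.   , -0.   , -0.001, -0.   ]), 'joint_torque': array([ 1.0000e-03, -5.4463e+01, -2.7367e+01,  6.4000e-02,  2.3000e-02,
       -0.0000e+00]), 'ee_pos': array([ 211.083, -587.674,  229.912]), 'orientation': array([ 2.035,  0.356, -2.035]), 'ft_force': array([ 0.085, -0.246, -0.198]), 'moment': array([-0.025, -0.022, -0.045]), 'width': np.float64(87.774)}
top [ 530.20188905  -16.20325682 1069.60233696] [394.56314354   0.         320.05944832]
scene [1572.48931173  361.17168216  796.3381518 ] [453.98285263   0.         321.66776466]
```

```bash
python3 -c "
import cv2,numpy as np
a=cv2.imread('pics/top0.png');b=cv2.imread('pics/scene0.png');cv2.imwrite('pics/both.png',cv2.resize(np.vstack([a,b]),(480,600)))"
```

```text
(no output)
```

View pics/top0.png

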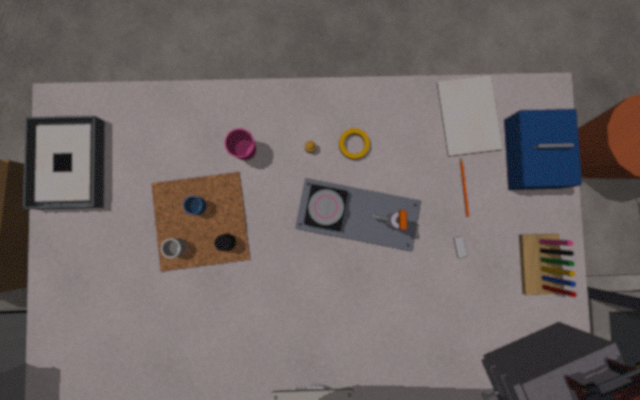

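View pics/scene0.png

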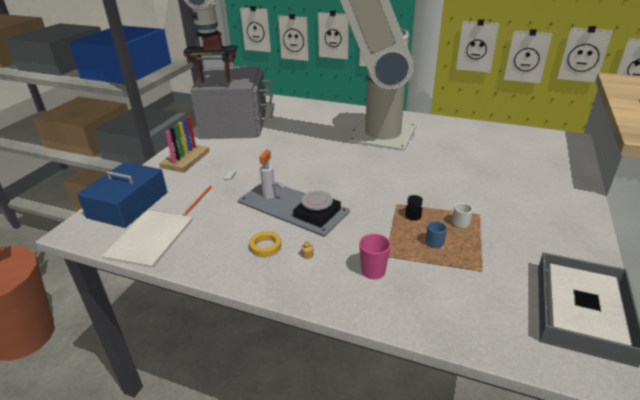

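The top view shows the blue pot at (195,205), the pan at (327,207), the orange handle at (403,219), the bottle at (225,243) and the white pot at (170,248). Image up is +x and image left is +y. Next I measure them in world coordinates.

```bash
cat > m.py <<'E'
from h import *
def fitc(p):
    A=np.c_[2*p,np.ones(len(p))];s=np.linalg.lstsq(A,(p**2).sum(1),rcond=None)[0];return s[:2],np.sqrt(s[2]+s[:2]@s[:2])
for n in("top","scene"):
    d=np.load(n+"0.npz");W=d["W"];hsv=cv2.cvtColor(d["img"],cv2.COLOR_RGB2HSV);H,S,V=[hsv[...,i].astype(int) for i in range(3)]
    box=lambda u,v,r:(abs(np.mgrid[:400,:640][1]-u)<r)&(abs(np.mgrid[:400,:640][0]-v)<r)
    q={"top":dict(blue=(195,205,18),white=(170,248,18),bottle=(225,243,18),pan=(327,207,28),handle=(403,219,14)),
       "scene":dict(blue=(436,234,18),white=(462,215,18),bottle=(414,207,20),pan=(317,201,22),handle=(266,157,10))}[n]
    for k,(u,v,r) in q.items():
        m=box(u,v,r)&np.isfinite(W[...,2])
        if k=="handle": m&=(H<14)&(S>140)
        z=W[...,2][m]; top=np.percentile(z,98)
        lo={"handle":top-12}.get(k,top-6)
        p=W[m&(W[...,2]>lo)]
        c,rad=fitc(p[:,:2]); mr=cv2.minAreaRect(p[:,:2].astype(np.float32))
        print(n,k,len(p),"ztop",top.round(1),"mean",p.mean(0).round(1),"mid",((p.min(0)+p.max(0))/2).round(1),"size",np.ptp(p,0).round(1),"rect",np.round(mr[0],1),np.round(mr[1],1),round(mr[2],1))
    # pan pink
    m=box(*q["pan"])&((H>150)|(H<5))&(S>40)&(W[...,2]>50);p=W[m]
    if m.sum()>5: print(n,"pink",len(p),((p.min(0)+p.max(0))/2).round(1),np.ptp(p,0).round(1),fitc(p[:,:2]))
    if n=="top":
        m=box(360,215,75)&(W[...,2]>8)&(W[...,2]<16);p=W[m];print("plate",np.round(cv2.minAreaRect(p[:,:2].astype(np.float32))[0],1),cv2.minAreaRect(p[:,:2].astype(np.float32)))
        m=box(395,218,30)&(W[...,2]>100)&(W[...,2]<125);p=W[m];print("mouth",len(p),p[:,:2].mean(0),np.ptp(p,0))
        m=box(300,215,250)&(W[...,2]>-10)&(W[...,2]<3);print("table z",np.median(W[m][:,2]))
E
python3 m.py
```

```text
top blue 101 ztop 61.7 mean [597.9 293.1  60.3] mid [598.1 293.7  60.3] size [46.2 49.   8.6] rect [598.1 293.6] [48.9 46.1] 89.3
top white 114 ztop 61.6 mean [489.3 348.3  60.1] mid [489.1 348.5  60.5] size [48.4 50.1  9.8] rect [489.5 347.8] [48.2 47.9] 41.5
top bottle 221 ztop 70.5 mean [499.9 216.4  68.2] mid [499.9 216.1  69.3] size [40.4 43.3  9.2] rect [500.  216.2] [41.5 40.9] 43.6
top pan 906 ztop 65.7 mean [584.1 -47.3  62.9] mid [584.5 -47.1  64. ] size [87.5 87.5  8.6] rect [584.7 -47.1] [87.2 87.3] 88.6
top handle 126 ztop 164.0 mean [ 543.9 -220.8  160.8] mid [ 544.7 -221.3  160.2] size [41.8 14.5 11.7] rect [ 544.7 -221.3] [14.2 41.7] 89.1
top pink 189 [582.2 -46.9  62.8] [61.9 61.6  9. ] (array([582.9229592 , -46.21622234]), np.float64(28.30693939678329))
plate [ 628.2 -141.4] ((628.2451782226562, -141.4303436279297), (334.2828369140625, 267.67120361328125), 77.71031188964844)
mouth 98 [ 544.93669453 -212.99266428] [36.48255326 39.85602863 22.47750344]
table z -0.1626821001513798
scene blue 108 ztop 61.4 mean [600.6 294.8  59.7] mid [600.9 294.9  59.6] size [50.4 48.8  8.4] rect [601. 295.] [50.5 48.3] 8.8
scene white 111 ztop 61.3 mean [502.  347.3  59.6] mid [537.6 344.4  59.9] size [146.5  59.5   9.1] rect [537.3 334.6] [ 48.1 149.7] 70.7
scene bottle 125 ztop 68.7 mean [503.7 218.   67.4] mid [503.8 218.1  67. ] size [44.1 41.7  8.2] rect [503.4 217. ] [41.2 42.1] 73.7
scene pan 469 ztop 65.3 mean [588.2 -45.1  63. ] mid [584.7 -46.1  63.3] size [92.  88.9  8.1] rect [586.2 -45.3] [90.8 88.3] 22.4
scene handle 56 ztop 163.2 mean [ 551.1 -217.9  159.1] mid [ 549.4 -218.8  157.7] size [45.4 14.6 12.2] rect [ 549.2 -219. ] [13.5 45.3] 86.7
scene pink 59 [584.8 -46.3  63.8] [61.3 58.8  7.1] (array([583.69135707, -46.37069719]), np.float64(28.45923805002572))
```

```bash
python3 -c "
import cv2
a=cv2.imread('pics/top0.png')[150:275,140:430];cv2.imwrite('pics/crop.png',cv2.resize(a,(800,345),interpolation=cv2.INTER_CUBIC))"
```

```text
(no output)
```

View pics/crop.png

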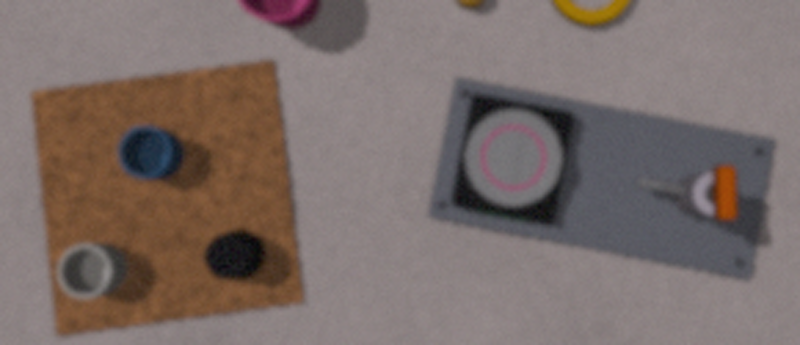

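Run:
```python
from h import *
o=ctrl.get_obs();R=cv2.Rodrigues(o["orientation"])[0];print(R.round(3))
```

```text
[[-0.     0.338 -0.941]
 [ 0.001 -0.941 -0.338]
 [-1.    -0.001 -0.   ]]
```

Request:
apply_moves(increments=[{"gripper":100,"delta_pos":[0,0,0],"dr":[0.115,0,0]},{"gripper":100,"delta_pos":[0,0,0],"dr":[0.115,0,0]},{"gripper":100,"delta_pos":[0,0,0],"dr":[0.115,0,0]},{"gripper":100,"delta_pos":[0,-3.2,-1.4],"dr":[0,0,0]},{"gripper":100,"delta_pos":[0,-3.2,-1.4],"dr":[0,0,0]}])

```text
t: 0.52
ee_pos: [238.9, -524.2, 230.0]
orientation: [-2.22, 0.003, 2.22]
ft_force: [1.4, 0.1, -0.3]
width: 87.7
```

Request:
apply_moves(increments=[{"gripper":100,"delta_pos":[0,-3.2,-1.4],"dr":[0,0,0]},{"gripper":100,"delta_pos":[0,-3.2,-1.4],"dr":[0,0,0]},{"gripper":100,"delta_pos":[0,-3.2,-1.4],"dr":[0,0,0]},{"gripper":100,"delta_pos":[0,-3.2,-1.4],"dr":[0,0,0]},{"gripper":100,"delta_pos":[0,-3.2,-1.4],"dr":[0,0,0]}])

```text
t: 0.93
ee_pos: [309.5, -362.5, 230.4]
orientation: [-2.221, 0.0, 2.221]
ft_force: [1.2, 0.3, -0.3]
width: 87.9
```

Request:
apply_moves(increments=[{"gripper":100,"delta_pos":[0,-3.3,-1.45],"dr":[0,0,0]},{"gripper":100,"delta_pos":[0,-3.3,-1.45],"dr":[0,0,0]},{"gripper":100,"delta_pos":[0,-3.3,-1.45],"dr":[0,0,0]},{"gripper":100,"delta_pos":[0,-3.3,-1.45],"dr":[0,0,0]},{"gripper":100,"delta_pos":[0,-3.3,-1.45],"dr":[0,0,0]}])

```text
t: 1.35
ee_pos: [382.0, -197.5, 230.6]
orientation: [-2.221, 0.0, 2.221]
ft_force: [0.8, 0.0, 0.2]
width: 87.6
```

Request:
apply_moves(increments=[{"gripper":100,"delta_pos":[0,-3.3,-1.45],"dr":[0,0,0]},{"gripper":100,"delta_pos":[0,-3.3,-1.45],"dr":[0,0,0]},{"gripper":100,"delta_pos":[0,-3.3,-1.45],"dr":[0,0,0]},{"gripper":100,"delta_pos":[0,-3.3,-1.45],"dr":[0,0,0]},{"gripper":100,"delta_pos":[0,-3.3,-1.45],"dr":[0,0,0]}])

```text
t: 1.77
ee_pos: [454.6, -32.4, 230.6]
orientation: [-2.221, 0.0, 2.222]
ft_force: [0.5, -0.6, -0.4]
width: 87.8
```

Request:
apply_moves(increments=[{"gripper":100,"delta_pos":[0,-3.3,-1.45],"dr":[0,0,0]},{"gripper":100,"delta_pos":[0,-3.3,-1.45],"dr":[0,0,0]},{"gripper":100,"delta_pos":[0,-3.3,-1.45],"dr":[0,0,0]},{"gripper":100,"delta_pos":[0,-3.3,-1.45],"dr":[0,0,0]},{"gripper":100,"delta_pos":[0,-3.3,-1.45],"dr":[0,0,0]}])

```text
t: 2.18
ee_pos: [527.1, 132.6, 230.4]
orientation: [2.221, -0.0, -2.222]
ft_force: [-0.7, -1.2, 0.5]
width: 87.9
```

Request:
apply_moves(increments=[{"gripper":100,"delta_pos":[0,-3.3,-1.45],"dr":[0,0,0]},{"gripper":100,"delta_pos":[0,-3.3,-1.45],"dr":[0,0,0]},{"gripper":100,"delta_pos":[0,-3.3,-1.45],"dr":[0,0,0]},{"gripper":100,"delta_pos":[0,-3.3,-1.45],"dr":[0,0,0]},{"gripper":100,"delta_pos":[0,-2.9,-1.45],"dr":[0,0,0]}])

```text
t: 2.6
ee_pos: [599.6, 293.9, 230.2]
orientation: [2.22, 0.0, -2.222]
ft_force: [0.5, 0.1, -0.3]
width: 87.7
```

Run:
```python
from h import *
c,W=get("wrist","w1.png")
o=ctrl.get_obs();print(o["ee_pos"],o["qpos"])
hsv=cv2.cvtColor(c["img"],cv2.COLOR_RGB2HSV)
m=(hsv[...,0]>95)&(hsv[...,0]<125)&(hsv[...,1]>80)&(W[...,2]>52)&(W[...,2]<70)
p=W[m];print(len(p),p.mean(0),(p.min(0)+p.max(0))/2,np.ptp(p,0));print(cv2.minEnclosingCircle(p[:,:2].astype(np.float32)))
v,u=np.where(m);print(u.mean(),v.mean())
```

```text
[601.95343857 298.431187   230.37410177] [4.41788871e-01 4.90590582e-01 1.52122365e+00 1.86797189e-03
 1.12636282e+00 2.00955141e+00]
653 [599.60400539 293.98586231  59.77833487] [598.60299101 294.16158103  57.74190427] [47.80319478 47.37045911 11.19330069]
((598.6194458007812, 294.455810546875), 24.357423782348633)
317.6125574272588 177.0719754977029
```

View pics/w1.png

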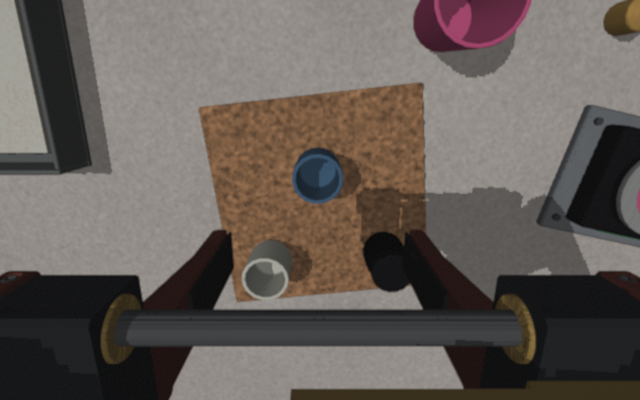

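The wrist view shows the blue pot alone at (318,177), with clear space for the fingers on both sides. Its position of (599,294) agrees with the other two cameras. I'll let the arm settle and go down.

Request:
apply_moves(increments=[{"gripper":100,"delta_pos":[0,0,0],"dr":[0,0,0]},{"gripper":100,"delta_pos":[3,0,0],"dr":[0,0,0]},{"gripper":100,"delta_pos":[3,0,0],"dr":[0,0,0]},{"gripper":100,"delta_pos":[3,0,0],"dr":[0,0,0]},{"gripper":100,"delta_pos":[0,0,0],"dr":[0,0,0]}])

```text
t: 3.07
ee_pos: [595.1, 288.8, 134.5]
orientation: [2.208, -0.006, -2.231]
ft_force: [-1.1, -1.5, -0.6]
width: 87.5
```

Request:
apply_moves(increments=[{"gripper":100,"delta_pos":[0,0,0],"dr":[0,0,0]},{"gripper":100,"delta_pos":[0,0,0],"dr":[0,0,0]},{"gripper":100,"delta_pos":[0,0,0],"dr":[0,0,0]},{"gripper":100,"delta_pos":[0,0,0],"dr":[0,0,0]},{"gripper":100,"delta_pos":[0,0,0],"dr":[0,0,0]}])

```text
t: 3.48
ee_pos: [600.3, 292.0, 142.5]
orientation: [-2.223, -0.001, 2.218]
ft_force: [0.2, -0.1, 0.2]
width: 87.8
```

Request:
apply_moves(increments=[{"gripper":100,"delta_pos":[2.5,-0.2,0.1],"dr":[0,0,0]},{"gripper":100,"delta_pos":[3,0,0],"dr":[0,0,0]},{"gripper":100,"delta_pos":[2.5,0,0],"dr":[0,0,0]},{"gripper":100,"delta_pos":[1.5,0,0],"dr":[0,0,0]},{"gripper":100,"delta_pos":[0.8,0,0],"dr":[0,0,0]}])

```text
t: 3.9
ee_pos: [597.6, 293.3, 36.0]
orientation: [2.219, -0.001, -2.223]
ft_force: [-0.2, -0.2, 0.2]
width: 87.6
```

Request:
apply_moves(increments=[{"gripper":100,"delta_pos":[0,0,0],"dr":[0,0,0]},{"gripper":100,"delta_pos":[0,0,0],"dr":[0,0,0]},{"gripper":100,"delta_pos":[0,0,0],"dr":[0,0,0]},{"gripper":100,"delta_pos":[0,0,0],"dr":[0,0,0]},{"gripper":100,"delta_pos":[0,0,0],"dr":[0,0,0]}])

```text
t: 4.32
ee_pos: [599.3, 294.1, 39.0]
orientation: [-2.223, -0.001, 2.219]
ft_force: [0.4, 0.5, 0.2]
width: 88.1
```

Request:
apply_moves(increments=[{"gripper":50,"delta_pos":[0.3,0,0],"dr":[0,0,0]},{"gripper":40,"delta_pos":[0,0,0],"dr":[0,0,0]},{"gripper":40,"delta_pos":[0,0,0],"dr":[0,0,0]},{"gripper":40,"delta_pos":[0,0,0],"dr":[0,0,0]},{"gripper":40,"delta_pos":[0,0,0],"dr":[0,0,0]}])

```text
t: 4.73
ee_pos: [598.4, 293.8, 34.7]
orientation: [-2.221, 0.0, 2.221]
ft_force: [0.9, 0.0, 0.5]
width: 57.6
```

Request:
apply_moves(increments=[{"gripper":40,"delta_pos":[0,0,0],"dr":[0,0,0]},{"gripper":40,"delta_pos":[0,0,0],"dr":[0,0,0]},{"gripper":40,"delta_pos":[0,0,0],"dr":[0,0,0]},{"gripper":40,"delta_pos":[0,0,0],"dr":[0,0,0]},{"gripper":40,"delta_pos":[0,0,0],"dr":[0,0,0]}])

```text
t: 5.15
ee_pos: [598.5, 293.8, 34.7]
orientation: [-2.221, 0.0, 2.221]
ft_force: [0.3, 0.0, 0.0]
width: 49.3
```

Request:
apply_moves(increments=[{"gripper":40,"delta_pos":[-1,0,0],"dr":[0,0,0]},{"gripper":40,"delta_pos":[-2,0,0],"dr":[0,0,0]},{"gripper":40,"delta_pos":[-3,0,0],"dr":[0,0,0]},{"gripper":40,"delta_pos":[-3,0,0],"dr":[0,0,0]},{"gripper":40,"delta_pos":[-1.5,0,0],"dr":[0,0,0]}])

```text
t: 5.57
ee_pos: [599.8, 294.3, 143.8]
orientation: [-2.225, -0.002, 2.216]
ft_force: [0.8, 0.2, -1.3]
width: 49.5
```

Request:
apply_moves(increments=[{"gripper":40,"delta_pos":[0,0,0],"dr":[0,0,0]},{"gripper":40,"delta_pos":[0,0,0],"dr":[0,0,0]},{"gripper":40,"delta_pos":[0,0,0],"dr":[0,0,0]},{"gripper":40,"delta_pos":[0,0,0],"dr":[0,0,0]},{"gripper":40,"delta_pos":[0,0,0],"dr":[0,0,0]}])

```text
t: 5.98
ee_pos: [597.5, 293.3, 137.9]
orientation: [2.218, -0.002, -2.224]
ft_force: [0.6, -0.5, -1.2]
width: 49.2
```

Request:
apply_moves(increments=[{"gripper":40,"delta_pos":[0,1,0.1],"dr":[0,0,0]},{"gripper":40,"delta_pos":[0,2,0.1],"dr":[0,0,0]},{"gripper":40,"delta_pos":[0,2.5,0.1],"dr":[0,0,0]},{"gripper":40,"delta_pos":[0,2.8,0.1],"dr":[0,0,0]},{"gripper":40,"delta_pos":[0,2.8,0.1],"dr":[0,0,0]}])

```text
t: 6.4
ee_pos: [592.7, 181.1, 138.9]
orientation: [2.22, 0.0, -2.222]
ft_force: [1.2, -0.6, -1.4]
width: 49.3
```

Request:
apply_moves(increments=[{"gripper":40,"delta_pos":[0,2.8,0.1],"dr":[0,0,0]},{"gripper":40,"delta_pos":[0,2.8,0.1],"dr":[0,0,0]},{"gripper":40,"delta_pos":[0,2.8,0.1],"dr":[0,0,0]},{"gripper":40,"delta_pos":[0,2.8,0.1],"dr":[0,0,0]},{"gripper":40,"delta_pos":[0,2.8,0.1],"dr":[0,0,0]}])

```text
t: 6.82
ee_pos: [587.6, 40.8, 139.1]
orientation: [-2.22, 0.001, 2.223]
ft_force: [-0.2, -0.4, -1.4]
width: 49.4
```

Request:
apply_moves(increments=[{"gripper":40,"delta_pos":[0,2.8,0.1],"dr":[0,0,0]},{"gripper":40,"delta_pos":[0,2.5,0.1],"dr":[0,0,0]},{"gripper":40,"delta_pos":[0,2,0.1],"dr":[0,0,0]},{"gripper":40,"delta_pos":[0,1,0],"dr":[0,0,0]},{"gripper":40,"delta_pos":[0,0.6,0],"dr":[0,0,0]}])

```text
t: 7.23
ee_pos: [584.9, -47.9, 139.3]
orientation: [-2.22, 0.002, 2.221]
ft_force: [-0.8, 0.4, -1.4]
width: 49.4
```

Request:
apply_moves(increments=[{"gripper":40,"delta_pos":[0,0,0],"dr":[0,0,0]},{"gripper":40,"delta_pos":[0,0,0],"dr":[0,0,0]},{"gripper":40,"delta_pos":[0,0,0],"dr":[0,0,0]},{"gripper":40,"delta_pos":[0,0,0],"dr":[0,0,0]},{"gripper":40,"delta_pos":[0,0,0],"dr":[0,0,0]}])

```text
t: 7.65
ee_pos: [585.4, -45.3, 139.7]
orientation: [2.221, 0.001, -2.221]
ft_force: [1.1, 0.2, -1.1]
width: 49.6
```

Request:
apply_moves(increments=[{"gripper":40,"delta_pos":[0,0,0],"dr":[0,0,0]},{"gripper":40,"delta_pos":[0,0,0],"dr":[0,0,0]},{"gripper":40,"delta_pos":[0,0,0],"dr":[0,0,0]},{"gripper":40,"delta_pos":[0,0,0],"dr":[0,0,0]},{"gripper":40,"delta_pos":[0,0,0],"dr":[0,0,0]}])

```text
t: 8.07
ee_pos: [585.4, -46.2, 139.7]
orientation: [-2.221, 0.0, 2.221]
ft_force: [-0.4, 0.4, -1.3]
width: 49.7
```

Run:
```python
from h import *
o=ctrl.get_obs();print(o["ee_pos"],o["ft_force"],o["width"])
c,W=get("wrist","w2.png")
hsv=cv2.cvtColor(c["img"],cv2.COLOR_RGB2HSV);H,S=hsv[...,0],hsv[...,1]
m=(H>95)&(H<125)&(S>80)&(W[...,2]>100)&(W[...,2]<190);p=W[m];zt=np.percentile(p[:,2],98);p=p[p[:,2]>zt-4]
print("pot top",len(p),zt,(p.min(0)+p.max(0))/2,np.ptp(p,0))
cv2.imwrite("pics/m.png",m*255)
b=(W[...,2]>58)&(W[...,2]<70)&(abs(W[...,0]-584)<60)&(abs(W[...,1]+46)<60);p=W[b];print("pan",len(p),(p.min(0)+p.max(0))/2,np.ptp(p,0))
```

```text
[585.38882827 -46.24971862 139.66787092] [-0.372567    0.36501472 -1.31650665] 49.72149761009331
pot top 2338 166.82119125107172 [591.03721177 -46.20859904 165.44407989] [37.94578613 49.90130241  5.2434114 ]
pan 6934 [594.42204904 -46.54049467  61.75873196] [68.92394307 89.28346807  7.36531651][ WARN:0@1.462] global loadsave.cpp:1063 imwrite_ Unsupported depth image for selected encoder is fallbacked to CV_8U.
```

View pics/w2.png

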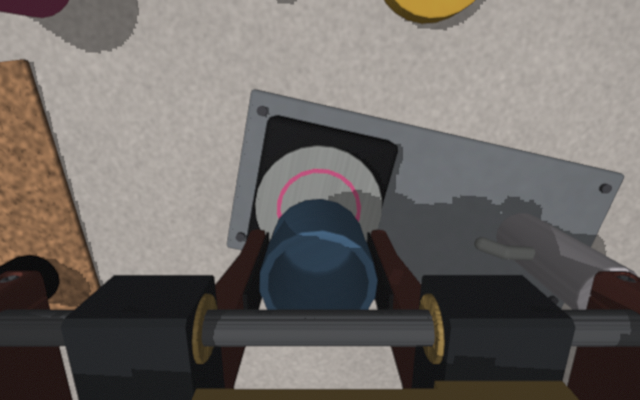

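Request:
apply_moves(increments=[{"gripper":40,"delta_pos":[0.8,0,0.1],"dr":[0,0,0]},{"gripper":40,"delta_pos":[1,0,0],"dr":[0,0,0]},{"gripper":40,"delta_pos":[1,0,0],"dr":[0,0,0]},{"gripper":40,"delta_pos":[0.8,0,0],"dr":[0,0,0]},{"gripper":40,"delta_pos":[0.5,0,0],"dr":[0,0,0]}])

```text
t: 8.53
ee_pos: [583.4, -46.2, 96.7]
orientation: [-2.218, 0.0, 2.224]
ft_force: [-0.2, 0.8, -1.6]
width: 49.3
```

Request:
apply_moves(increments=[{"gripper":40,"delta_pos":[0.2,0,0],"dr":[0,0,0]},{"gripper":40,"delta_pos":[0,0,0],"dr":[0,0,0]},{"gripper":40,"delta_pos":[0,0,0],"dr":[0,0,0]},{"gripper":40,"delta_pos":[0,0,0],"dr":[0,0,0]},{"gripper":40,"delta_pos":[0,0,0],"dr":[0,0,0]}])

```text
t: 8.95
ee_pos: [584.8, -46.3, 97.1]
orientation: [-2.222, 0.0, 2.22]
ft_force: [0.2, 1.2, -1.9]
width: 49.8
```

Request:
apply_moves(increments=[{"gripper":40,"delta_pos":[0.1,0,0],"dr":[0,0,0]},{"gripper":40,"delta_pos":[0.1,0,0],"dr":[0,0,0]},{"gripper":40,"delta_pos":[0,0,0],"dr":[0,0,0]},{"gripper":40,"delta_pos":[0,0,0],"dr":[0,0,0]},{"gripper":40,"delta_pos":[0,0,0],"dr":[0,0,0]}])

```text
t: 9.37
ee_pos: [584.4, -46.3, 94.7]
orientation: [-2.221, 0.0, 2.221]
ft_force: [-0.0, -0.2, -1.0]
width: 49.8
```

Request:
apply_moves(increments=[{"gripper":40,"delta_pos":[0.1,0,0],"dr":[0,0,0]},{"gripper":40,"delta_pos":[0.1,0,0],"dr":[0,0,0]},{"gripper":40,"delta_pos":[0,0,0],"dr":[0,0,0]},{"gripper":40,"delta_pos":[0,0,0],"dr":[0,0,0]},{"gripper":40,"delta_pos":[0,0,0],"dr":[0,0,0]}])

```text
t: 9.78
ee_pos: [584.4, -46.3, 92.7]
orientation: [-2.221, 0.0, 2.221]
ft_force: [0.4, 0.2, -1.9]
width: 49.3
```

Request:
apply_moves(increments=[{"gripper":40,"delta_pos":[0.1,0,0],"dr":[0,0,0]},{"gripper":40,"delta_pos":[0.1,0,0],"dr":[0,0,0]},{"gripper":40,"delta_pos":[0,0,0],"dr":[0,0,0]},{"gripper":40,"delta_pos":[0,0,0],"dr":[0,0,0]},{"gripper":40,"delta_pos":[0,0,0],"dr":[0,0,0]}])

```text
t: 10.2
ee_pos: [584.4, -46.3, 90.7]
orientation: [-2.221, 0.0, 2.221]
ft_force: [0.7, 0.0, -1.2]
width: 49.2
```

Request:
apply_moves(increments=[{"gripper":40,"delta_pos":[0.1,0,0],"dr":[0,0,0]},{"gripper":40,"delta_pos":[0,0,0],"dr":[0,0,0]},{"gripper":40,"delta_pos":[0,0,0],"dr":[0,0,0]},{"gripper":40,"delta_pos":[0,0,0],"dr":[0,0,0]},{"gripper":40,"delta_pos":[0,0,0],"dr":[0,0,0]}])

```text
t: 10.62
ee_pos: [584.4, -46.3, 89.7]
orientation: [-2.221, 0.0, 2.221]
ft_force: [-0.3, 0.4, -0.2]
width: 49.4
```

Run:
```python
from h import *
f=[]
for i in range(5):
    c,W=get("wrist","w3.png"); f.append(ctrl.get_obs()["ft_force"][2])
print(np.round(f,2),ctrl.get_obs()["ee_pos"])
hsv=cv2.cvtColor(c["img"],cv2.COLOR_RGB2HSV);H,S=hsv[...,0],hsv[...,1]
m=(H>95)&(H<125)&(S>80)&(W[...,2]>90)&(W[...,2]<140);p=W[m];print("pot top",np.percentile(p[:,2],[90,98]))
b=(W[...,2]>52)&(W[...,2]<72)&(abs(W[...,0]-584)<60)&(abs(W[...,1]+46)<60);p=W[b];print("pan z",len(p),np.median(p[:,2]))
```

```text
[-0.78 -0.19  0.21 -0.76 -0.16] [584.4355408  -46.26568614  89.71882362]
pot top [116.41465226 117.03630539]
pan z 9300 61.48697186901029
```

The wrist force has fallen from -1.4 N to about -0.3 N, so the pan carries most of the pot. I'm releasing it.

Request:
apply_moves(increments=[{"gripper":60,"delta_pos":[0,0,0],"dr":[0,0,0]},{"gripper":65,"delta_pos":[0,0,0],"dr":[0,0,0]},{"gripper":75,"delta_pos":[0,0,0],"dr":[0,0,0]},{"gripper":80,"delta_pos":[0,0,0],"dr":[0,0,0]},{"gripper":80,"delta_pos":[0,0,0],"dr":[0,0,0]}])

```text
t: 11.28
ee_pos: [584.4, -46.3, 89.7]
orientation: [-2.221, 0.0, 2.221]
ft_force: [-0.3, -0.1, -0.0]
width: 69.7
```

Request:
apply_moves(increments=[{"gripper":80,"delta_pos":[0,0,0],"dr":[0,0,0]},{"gripper":80,"delta_pos":[0,0,0],"dr":[0,0,0]},{"gripper":80,"delta_pos":[0,0,0],"dr":[0,0,0]},{"gripper":80,"delta_pos":[0,0,0],"dr":[0,0,0]},{"gripper":80,"delta_pos":[0,0,0],"dr":[0,0,0]}])

```text
t: 11.7
ee_pos: [584.4, -46.3, 89.7]
orientation: [-2.221, 0.0, 2.221]
ft_force: [-0.1, 0.7, 0.9]
width: 70.0
```

Request:
apply_moves(increments=[{"gripper":85,"delta_pos":[-0.5,0,0],"dr":[0,0,0]},{"gripper":85,"delta_pos":[-1,0,0],"dr":[0,0,0]},{"gripper":85,"delta_pos":[-2,0,0],"dr":[0,0,0]},{"gripper":85,"delta_pos":[-3,0,0],"dr":[0,0,0]},{"gripper":85,"delta_pos":[-3,0,0],"dr":[0,0,0]}])

```text
t: 12.12
ee_pos: [583.9, -46.2, 186.0]
orientation: [-2.22, 0.0, 2.223]
ft_force: [1.5, -0.2, 0.2]
width: 74.5
```

Request:
apply_moves(increments=[{"gripper":85,"delta_pos":[-2.5,0,0],"dr":[0,0,0]},{"gripper":85,"delta_pos":[-1,0,0],"dr":[0,0,0]},{"gripper":85,"delta_pos":[0,0,0],"dr":[0,0,0]},{"gripper":85,"delta_pos":[0,0,0],"dr":[0,0,0]},{"gripper":85,"delta_pos":[0,0,0],"dr":[0,0,0]}])

```text
t: 12.53
ee_pos: [583.4, -46.2, 218.2]
orientation: [-2.219, -0.0, 2.224]
ft_force: [-0.3, 0.4, -1.0]
width: 74.6
```

```bash
cat > chk.py <<'E'
from h import *
import sys
o=ctrl.get_obs();print(o["t"],o["ee_pos"].round(1),o["ft_force"].round(2),round(float(o["width"]),1))
for n in sys.argv[2:]:
    c,W=get(n,f"{n}{sys.argv[1]}.png");hsv=cv2.cvtColor(c["img"],cv2.COLOR_RGB2HSV);H,S=hsv[...,0],hsv[...,1]
    nr=(abs(W[...,0]-584)<60)&(abs(W[...,1]+46)<60)
    p=W[nr&(H>95)&(H<125)&(S>80)&(W[...,2]>90)&(W[...,2]<140)]
    if len(p)>9:
        zt=np.percentile(p[:,2],95);p=p[p[:,2]>zt-6];print(n,"pot",len(p),zt,((p.min(0)+p.max(0))/2).round(1),np.ptp(p,0).round(1))
    p=W[nr&(W[...,2]>52)&(W[...,2]<72)];print(n,"pan",len(p),np.median(p[:,2]).round(1),((p.min(0)+p.max(0))/2).round(1),np.ptp(p,0).round(1))
    m=(abs(W[...,0]-548)<60)&(abs(W[...,1]+221)<45)&(H<14)&(S>140)&(W[...,2]>120)&(W[...,2]<260)
    p=W[m]
    if len(p)>9:
        zt=np.percentile(p[:,2],95);q=p[p[:,2]>zt-5];r=cv2.minAreaRect(q[:,:2].astype(np.float32));print(n,"handle",len(q),zt,np.round(r[0],1),np.round(r[1],1),round(r[2],1))
E
python3 chk.py 4 wrist top scene
```

```text
12.5333 [583.4 -46.2 218.2] [-0.27  0.41 -0.97] 74.6
wrist pot 963 116.42380775055616 [584.1 -45.9 114. ] [49.5 47.8  7.2]
wrist pan 4791 61.0 [585.3 -46.4  63.9] [86.7 89.6 16.2]
wrist handle 949 162.50439378894427 [ 552.9 -221.2] [15.3 30.2] 88.1
top pan 101 60.5 [547.7 -46.3  61.3] [13.9 61.4 10.4]
top handle 94 164.16600408548325 [ 544.7 -222.1] [41.7 13.4] 1.0
scene pot 72 115.3480951924513 [585.9 -44.9 113.5] [50.8 45.7  7.9]
scene pan 329 60.6 [588.  -46.2  62.1] [90.3 88.2 19. ]
scene handle 34 162.89688997634022 [ 550.4 -219.2] [12.  39.9] 84.7
```

View pics/wrist4.png

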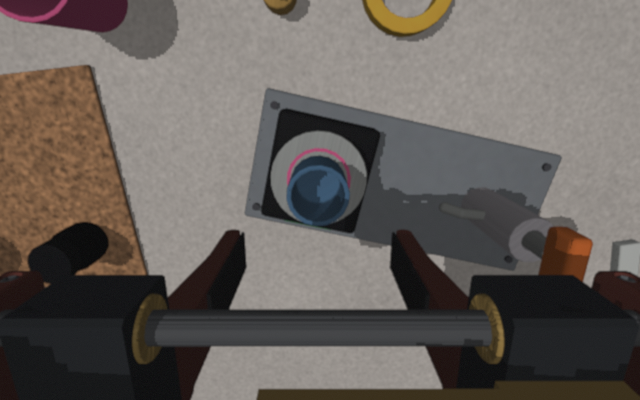

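The pot stands upright on the pan at about (584,-46), inside the pink circle (image position (318,195)). The pan has sunk about 3 mm. The handle is at (565,250). Next is the plunger.

Request:
apply_moves(increments=[{"gripper":70,"delta_pos":[0,1,0.3],"dr":[0,0,0]},{"gripper":70,"delta_pos":[0,2,0.5],"dr":[0,0,0]},{"gripper":70,"delta_pos":[0,2.5,0.6],"dr":[0,0,0]},{"gripper":70,"delta_pos":[0,3,0.6],"dr":[0,0,0]},{"gripper":70,"delta_pos":[0,3,0.6],"dr":[0,0,0]}])

```text
t: 13.1
ee_pos: [557.5, -162.6, 219.0]
orientation: [2.22, 0.001, -2.222]
ft_force: [0.2, -0.4, -0.4]
width: 61.5
```

Request:
apply_moves(increments=[{"gripper":70,"delta_pos":[0,3,0.5],"dr":[0,0,0]},{"gripper":70,"delta_pos":[0,2,0.3],"dr":[0,0,0]},{"gripper":70,"delta_pos":[0,1,0.2],"dr":[0,0,0]},{"gripper":70,"delta_pos":[0,0,0],"dr":[0,0,0]},{"gripper":70,"delta_pos":[0,0,0],"dr":[0,0,0]}])

```text
t: 13.52
ee_pos: [547.9, -221.3, 219.2]
orientation: [-2.22, 0.001, 2.221]
ft_force: [-0.1, 0.5, -0.5]
width: 61.6
```

Request:
apply_moves(increments=[{"gripper":70,"delta_pos":[0,0,0],"dr":[0,0,0]},{"gripper":70,"delta_pos":[0,0,0],"dr":[0,0,0]},{"gripper":70,"delta_pos":[0,0,0],"dr":[0,0,0]},{"gripper":70,"delta_pos":[0,0,0],"dr":[0,0,0]},{"gripper":70,"delta_pos":[0,0,0],"dr":[0,0,0]}])

```text
t: 13.93
ee_pos: [548.5, -220.6, 219.7]
orientation: [2.221, 0.001, -2.221]
ft_force: [0.7, 1.1, -0.5]
width: 61.4
```

```bash
python3 chk.py 5 wrist
python3 - <<'E'
from h import *
c,W=get("wrist")
m=(abs(W[...,0]-548)<45)&(abs(W[...,1]+221)<45)&(W[...,2]>104)&(W[...,2]<116);p=W[m];print("mouth",len(p),np.median(p[:,2]),p.min(0),p.max(0))
hsv=cv2.cvtColor(c["img"],cv2.COLOR_RGB2HSV)
m=(hsv[...,0]<14)&(hsv[...,1]>140)&(abs(W[...,0]-548)<60)&(abs(W[...,1]+221)<45)&(W[...,2]>158);p=W[m];print("htop",p.min(0),p.max(0))
E
```

```text
13.9333 [ 548.5 -220.6  219.7] [ 0.66  1.07 -0.47] 61.4
wrist pot 1334 116.1940368433129 [584.2 -46.7 113.9] [48.1 49.   7.4]
wrist pan 4742 60.9 [583.8 -49.8  63.3] [89.8 84.2 17.4]
wrist handle 1363 163.01142780199726 [ 546.1 -234.2] [37.3 43.5] 89.7
mouth 913 111.90124461682245 [ 528.42598051 -241.85683393  104.10154549] [ 564.64295662 -202.5203538   114.20547963]
htop [ 524.52559653 -259.95896726  158.06956997] [ 567.97265502 -178.73886401  290.19027157]
```

View pics/wrist5.png

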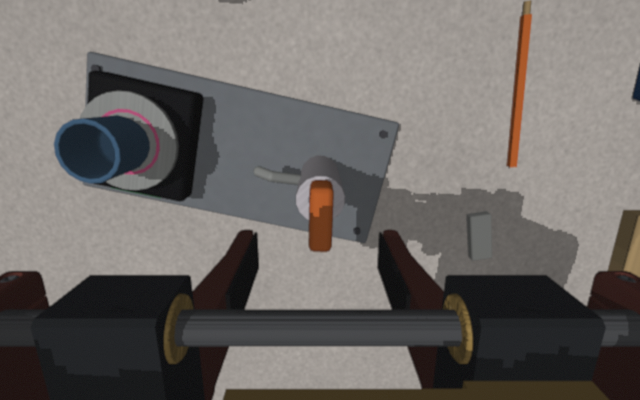

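Run:
```python
from h import *
c,W=get("wrist")
hsv=cv2.cvtColor(c["img"],cv2.COLOR_RGB2HSV)
m=(hsv[...,0]<14)&(hsv[...,1]>140)&(abs(W[...,1]+221)<14)&(W[...,2]>159)&(W[...,2]<167);m[:,:290]=0;m[:,350:]=0;m[262:]=0
p=W[m];print(len(p),p.min(0),p.max(0),cv2.minAreaRect(p[:,:2].astype(np.float32)))
```

```text
1336 [ 524.20747529 -230.17687663  159.07115583] [ 567.79276348 -215.09187097  164.45326192] ((545.9984741210938, -222.29779052734375), (14.766050338745117, 43.5789909362793), 88.42930603027344)
```

Request:
apply_moves(increments=[{"gripper":60,"delta_pos":[0.5,0,0],"dr":[0,0,0]},{"gripper":60,"delta_pos":[1,0,0],"dr":[0,0,0]},{"gripper":60,"delta_pos":[1,0,0],"dr":[0,0,0]},{"gripper":60,"delta_pos":[0.5,0,0],"dr":[0,0,0]},{"gripper":60,"delta_pos":[0,0,0],"dr":[0,0,0]}])

```text
t: 14.5
ee_pos: [547.1, -220.8, 187.5]
orientation: [-2.217, -0.001, 2.224]
ft_force: [-0.2, -0.2, 0.4]
width: 52.9
```

Request:
apply_moves(increments=[{"gripper":60,"delta_pos":[1,0.15,0.2],"dr":[0,0,0]},{"gripper":60,"delta_pos":[1.5,0,0],"dr":[0,0,0]},{"gripper":60,"delta_pos":[1.2,0,0],"dr":[0,0,0]},{"gripper":60,"delta_pos":[0.8,0,0],"dr":[0,0,0]},{"gripper":60,"delta_pos":[0.5,0,0],"dr":[0,0,0]}])

```text
t: 14.92
ee_pos: [545.7, -222.5, 138.2]
orientation: [-2.219, -0.001, 2.223]
ft_force: [0.9, -0.2, -0.6]
width: 52.6
```

Request:
apply_moves(increments=[{"gripper":60,"delta_pos":[0,0,0],"dr":[0,0,0]},{"gripper":60,"delta_pos":[0,0,0],"dr":[0,0,0]},{"gripper":60,"delta_pos":[0,0,0],"dr":[0,0,0]},{"gripper":60,"delta_pos":[0,0,0],"dr":[0,0,0]},{"gripper":60,"delta_pos":[0,0,0],"dr":[0,0,0]}])

```text
t: 15.33
ee_pos: [546.7, -222.9, 140.3]
orientation: [2.222, -0.001, -2.22]
ft_force: [-1.0, 0.4, 1.8]
width: 53.2
```

Request:
apply_moves(increments=[{"gripper":25,"delta_pos":[0,0,0],"dr":[0,0,0]},{"gripper":10,"delta_pos":[0,0,0],"dr":[0,0,0]},{"gripper":0,"delta_pos":[0,0,0],"dr":[0,0,0]},{"gripper":0,"delta_pos":[0,0,0],"dr":[0,0,0]},{"gripper":0,"delta_pos":[0,0,0],"dr":[0,0,0]}])

```text
t: 15.75
ee_pos: [546.4, -222.8, 139.7]
orientation: [-2.221, 0.0, 2.221]
ft_force: [0.2, -0.3, 1.1]
width: 22.9
```

Request:
apply_moves(increments=[{"gripper":0,"delta_pos":[0,0,0],"dr":[0,0,0]},{"gripper":0,"delta_pos":[0,0,0],"dr":[0,0,0]},{"gripper":0,"delta_pos":[0,0,0],"dr":[0,0,0]},{"gripper":0,"delta_pos":[0,0,0],"dr":[0,0,0]},{"gripper":0,"delta_pos":[0,0,0],"dr":[0,0,0]}])

```text
t: 16.17
ee_pos: [546.3, -222.7, 139.7]
orientation: [-2.221, 0.0, 2.221]
ft_force: [-0.7, 0.3, 0.5]
width: 16.1
```

Request:
apply_moves(increments=[{"gripper":0,"delta_pos":[-0.3,0,0],"dr":[0,0,0]},{"gripper":0,"delta_pos":[-0.5,0,0],"dr":[0,0,0]},{"gripper":0,"delta_pos":[-0.5,0,0],"dr":[0,0,0]},{"gripper":0,"delta_pos":[-0.4,0,0],"dr":[0,0,0]},{"gripper":0,"delta_pos":[-0.3,0,0],"dr":[0,0,0]}])

```text
t: 16.58
ee_pos: [546.5, -222.8, 160.5]
orientation: [-2.222, 0.001, 2.221]
ft_force: [0.7, 0.0, -1.4]
width: 15.8
```

Request:
apply_moves(increments=[{"gripper":0,"delta_pos":[-0.5,0,0],"dr":[0,0,0]},{"gripper":0,"delta_pos":[-0.5,0,0],"dr":[0,0,0]},{"gripper":0,"delta_pos":[-0.5,0,0],"dr":[0,0,0]},{"gripper":0,"delta_pos":[-0.4,0,0],"dr":[0,0,0]},{"gripper":0,"delta_pos":[-0.2,0,0],"dr":[0,0,0]}])

```text
t: 17.0
ee_pos: [546.6, -222.8, 181.5]
orientation: [2.222, -0.001, -2.221]
ft_force: [-0.5, 0.3, -1.1]
width: 15.7
```

Request:
apply_moves(increments=[{"gripper":0,"delta_pos":[-0.4,0,0],"dr":[0,0,0]},{"gripper":0,"delta_pos":[-0.3,0,0],"dr":[0,0,0]},{"gripper":0,"delta_pos":[-0.2,0,0],"dr":[0,0,0]},{"gripper":0,"delta_pos":[0,0,0],"dr":[0,0,0]},{"gripper":0,"delta_pos":[0,0,0],"dr":[0,0,0]}])

```text
t: 17.42
ee_pos: [546.3, -222.7, 189.7]
orientation: [-2.221, 0.0, 2.221]
ft_force: [-0.2, 1.0, -0.9]
width: 15.8
```

Request:
apply_moves(increments=[{"gripper":0,"delta_pos":[0,0,0],"dr":[0,0,0]},{"gripper":0,"delta_pos":[0,0,0],"dr":[0,0,0]},{"gripper":0,"delta_pos":[0,0,0],"dr":[0,0,0]},{"gripper":0,"delta_pos":[0,0,0],"dr":[0,0,0]},{"gripper":0,"delta_pos":[0,0,0],"dr":[0,0,0]}])

```text
t: 17.83
ee_pos: [546.3, -222.8, 189.6]
orientation: [-2.221, 0.0, 2.222]
ft_force: [0.1, -0.6, -2.1]
width: 15.6
```

```bash
python3 chk.py 6 wrist scene; python3 -c "
import cv2,numpy as np
a=cv2.imread('pics/wrist6.png')[100:400,120:520];b=cv2.resize(cv2.imread('pics/scene6.png')[110:230,220:380],(400,300),interpolation=cv2.INTER_CUBIC);cv2.imwrite('pics/c6.png',np.hstack([a,b]))"
```

```text
17.8333 [ 546.3 -222.8  189.6] [ 0.12 -0.55 -2.08] 15.6
wrist pot 1797 116.21448297857543 [584.4 -47.  114.1] [47.8 49.7  7.8]
wrist pan 5658 60.8 [584.  -49.7  63.1] [88.9 84.6 17.7]
wrist handle 2878 212.7579509556087 [ 549.3 -220.1] [37.7 21.4] 0.2
scene pot 71 115.31888965308615 [586.1 -44.1 114. ] [52.6 46.7  8.9]
scene pan 329 60.8 [585.7 -45.7  61.9] [87.9 89.8 18.7]
scene handle 31 213.15341185942725 [ 557.3 -222.4] [25.8 17.5] 39.3
```

View pics/c6.png

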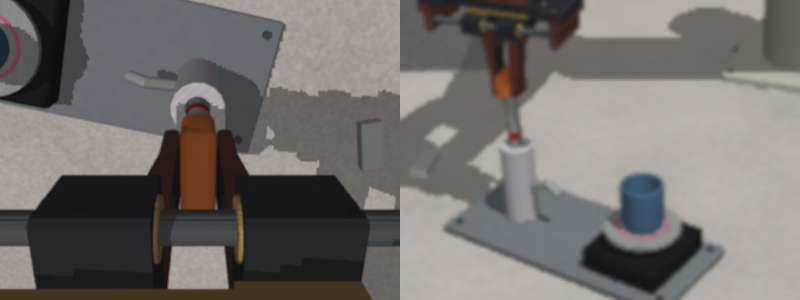

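The left crop (wrist) shows the handle gripped at (197,160). The right crop (scene) shows the red ring out of the barrel at (515,140) and the pot on the pan. The rod looks slightly slanted, so I'll check the bore centre against the handle.

Run:
```python
from h import *
from scipy.optimize import least_squares
for n in("wrist","scene"):
    c,W=get(n)
    for lo,hi in((20,60),(80,109),(114,185)):
        m=(abs(W[...,0]-548)<26)&(abs(W[...,1]+222)<26)&(W[...,2]>lo)&(W[...,2]<hi);p=W[m]
        if len(p)<15: continue
        r0=20 if hi<113 else 8
        s=least_squares(lambda q:np.hypot(p[:,0]-q[0],p[:,1]-q[1])-r0,[548,-222],loss="soft_l1")
        print(n,lo,hi,len(p),s.x.round(1),p.min(0).round(1),p.max(0).round(1))
    m=(abs(W[...,0]-548)<26)&(abs(W[...,1]+222)<26)&(abs(W[...,2]-112)<2.5);p=W[m]
    if len(p)>5: print(n,"rim",len(p),p.min(0).round(1),p.max(0).round(1),np.round(cv2.minEnclosingCircle(p[:,:2].astype(np.float32))[0],1))
```

```text
wrist 20 60 308 [ 544.4 -222.2] [ 549.2 -241.5   20. ] [ 564.7 -202.9   59.9]
wrist 80 109 450 [ 544.4 -222.3] [ 541.3 -241.6   80.1] [ 564.8 -203.   108.9]
wrist 114 185 336 [ 545.  -222.5] [ 537.5 -239.   114.1] [ 558.1 -206.   185. ]
wrist rim 1360 [ 530.1 -241.6  109.6] [ 564.4 -202.9  114.5] [ 545.1 -222.3]
scene 20 60 137 [ 544.7 -222. ] [ 539.2 -241.3   20.2] [ 567.6 -200.6   59.5]
scene 80 109 109 [ 544.7 -222.1] [ 536.  -240.4   80.3] [ 570.6 -201.4  108.7]
scene 114 185 117 [ 544.9 -221.5] [ 537.9 -232.5  114. ] [ 565.8 -203.1  185. ]
scene rim 50 [ 528.6 -240.5  110. ] [ 568.4 -202.   114.1] [ 548.5 -221.6]
```

The bore centre is at about (544.7,-222.2) and the gripped handle is within 2 mm of it. Side forces are small and the lift is 50 mm, so I'm handing in.

```bash
python3 -c "
from workcell import ctrl
print(ctrl.get_obs()['qvel'].round(4),ctrl.close_job())"
```

```text
the job is handed in; nothing more can be done
[-0.0011 -0.0014 -0.0003 -0.0013  0.0004 -0.0001] None
```

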